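Take down the calibration stack

TASK

The counting run is over: take the calibration stack apart and set each piece, the right way up, in the middle of its own home. The small source disc goes on the steel plinth, the screw-cap pot in the round grey cup, the round flat tin in the square tray, and the oblong aluminium spacer block in the oblong tray, lying flat inside the rim and lined up with it. Do not let the pot tip over on the way.

Things in the scene. Friction and masses are not known exactly. Their poses are not given: they have to be found in the camera images.
- source_mid (a point): Centre of the sealed check source: a loose blue disc with a bright metal middle, 25 mm across, about 6.5 mm thick (14 g). At the start it lies on the cap of the pot, at the top of the stack, up to 5 mm off the pot's axis in x and in y. The point is 3 mm above its underside; z is its axis.
- pot_mid (a point): Centre (27 mm above the underside) of the loose sample pot, 54 mm tall: clear and pale yellow below, 46 mm across, with a white ribbed screw cap 50 mm across that takes up the upper 14 mm (40 to 54 mm above the underside). The cap is fixed to it, so it can be gripped by the cap. 85 g. It stands on the tin at the start, up to 5 mm off the tin's axis in x and in y. z is its axis, up.
- tin_mid (a point): Centre (12 mm above the underside) of the loose, shut round planchet tin, light grey-beige, 66 mm across, 24 mm tall, 80 g, its lid fixed. It lies on the spacer block at the start, up to 4 mm off the block's middle in x and in y. z is its axis, up.
- spacer_mid (a point): Centre (9 mm above the underside) of the loose aluminium spacer block at the bottom of the stack, on the desk: 90 mm (its x) by 50 mm (its y) by 18 mm (its z, up), 220 g. Its two ends show beyond the tin; grip it across its 50 mm width.
- plinth_top (a point): Centre of the flat top of the fixed steel plinth, 25 mm above the desk: a bare round post 44 mm across on a dark flange 60 mm across and 6 mm high. Home of the source disc.
- cup_floor (a point): Centre of the inner floor (4 mm above the desk) of the fixed round grey cup: 66 mm across inside, 74 mm outside, its rim 20 mm above the desk. Home of the pot.
- square_tray_floor (a point): Centre of the inner floor (3 mm above the desk) of the fixed square tray (dark floor, low bright aluminium rim): 84 by 84 mm inside, 92 mm outside, its rim 6 mm above the desk, that is 3 mm above its floor. x and y run along its sides. Home of the tin.
- oblong_tray_floor (a point): Centre of the inner floor (3 mm above the desk) of the fixed oblong tray (dark floor, low bright aluminium rim): 114 mm (its x) by 70 mm (its y) inside, 122 by 78 mm outside, its rim 6 mm above the desk, that is 3 mm above its floor. Home of the spacer block, whose long side lies along the tray's x, either way round.

How it is judged:
By the outcome, as a careful person would: the job done as asked, in the order asked, and still so for the second after the job is handed in, with the robot touching nothing.
It also fails if it takes over 128 s, if anything falls off the work surface, if the arm or the gripper's body presses on something with over 40 N, if the wrist force passes 120 N, or if a joint passes its speed limit or range.

ROBOT

A 6-joint arm with a two-finger parallel gripper is mounted at the origin on a cart in front of the work surface, level with it; the furniture and walls round the work are solid. World frame = base frame: x ahead of the robot, y to its left, z up, the work surface at z = 0. Lengths are in mm, angles in rad, forces in N, time in s.
With the tool pointing down it reaches from about 300 to 775 mm from the base axis. Payload 14.6 kg.
Tool frame: the origin (TCP) lies between the finger pads; the fingertips stand 19 mm ahead of it and the grasp point (between the pads) is the TCP; z points along the fingers, y is the line along which they close (so a half turn about z gives the same grasp; the last joint's range is limited). The gripper opens to 94 mm and grips with 3 to 60 N. Pads are 16 mm wide; open, the fingers measure 119 mm over their backs; the gripper's body (75 mm by 177 mm) begins 78 mm behind the grasp point.
Start: joints at [-1.395, 0.3, 1.521, -0, 1.321, -0.067], TCP at [132.225, -533.859, 224.446] pointing down, gripper open.
Joint ranges: [-3.03, 3.03], [-0.79, 2.21], [0.23, 2.52], [-1.04, 4.18], [0, 3.07], [-2.55, 2.55]. Speed limits (rad/s): [2.22, 2.22, 2.57, 3.14, 3.14, 3.14].

INTERFACE

Orientations are given as [roll, pitch, yaw] about the fixed x, y, z axes, in that order (R = Rz(yaw) Ry(pitch) Rx(roll)).
In Python, from cell import monitor, imaging, job, find_in, trace gives the robot as it stands. The module is installed in compiled form; this text tells all that it offers.
- The arm moves only by the tool arm_command, never from a script. Its argument "steps" is a list of rows, each a list of 5 numbers: the opening, from 0 (shut) to 1 (fully open), then the shift along the tool's x, y, z in mm, then the turn about the tool's z in degrees. In form: [[gripper, dx, dy, dz, turn], ...]. A call has 1 to 20 rows; each row is the pose to reach, as a shift and turn from the pose commanded when the call began, along the tool's axes at that moment; what a row does not reach only later rows make up. A row lasts 1/8 s, in which the tool goes at most 62.5 mm and 10.7 degrees, less where a joint would pass 70% of its speed; a pose out of reach is approached as far as the arm can. A call with a gripper value outside its range is refused whole. The fingers move at their own pace and stop on an object; "force" is the grip in N (left out, the last holds). Time passes only in rows, so rows that repeat a pose let the fingers close. It gives the time, the measured TCP pose, the force, the opening and the grip force at its end, in the units of the state.
- monitor.read_state(): the state, without advancing time (a new reading comes with each control period).
- imaging.camera(name): name is "scene" or "top" or "wrist"; returns a dict with "img" (400x640x3 uint8, red, green, blue), "mtx" (3x3 intrinsics, pixels), "view" (4x4, takes a point from world to camera coordinates). Camera axes: x right, y down, z forward; pixel columns grow to the right and rows downward; lengths in mm; the calibration is good to about 2 mm. The wrist camera is an equidistant fisheye: a pixel r from the principal point sees the ray r / f radians off the axis. A picture is of the moment at which its call begins. There is no depth.
- job.sign_off(): hands the job in; it is judged then, once.
Trained networks look in a picture, given as the dict that the camera call returned (one of the last four; its "shot" number tells which), for a name from the list of things; names that differ only in an ending like _2 or _b are one class to them, and where a whole thing is asked for, a point or a joint stands for the part that bears it (a point fixed in the world has none). Each returns a list of dicts, best first, with "p" (0 to 1); they miss things now and then, are a little off and sometimes report something else, mostly with a low value. They report only what shows in the picture. A call takes as long as a camera call.
- find_in(picture, target): "rect" ([centre column, centre row, width, height] in pixels, round what is visible of it).
- trace(picture, target): "region" (400x640 bool, what is visible of it) and "rect" ([centre column, centre row, width, height] in pixels, round what is visible of it).
The state is a dict: "clock": time; "joints": joint angles; "qd": joint speeds; "effort": joint torques, N m; "eef_pos": TCP position; "eef_rot": TCP orientation; "wrist_force": force on the tool from outside, world axes, zero at the start; "moment": the same for the moment, N m; "finger_gap": finger opening in mm; "finger_force": force on a finger pad.
Only numpy, scipy, OpenCV 4.12 (cv2) and the standard library are available. Lean on these libraries where they do the work, as an engineer would, in place of code of your own. Each camera call takes 0.05 s, during which the arm holds its last target. There are 200 camera calls.

## Working session

There is one attempt and no reset: what is moved stays moved. The work goes in short steps, Python scripts to look and compute and a tool call to move; the robot and the scene stay as the last step left them, time stands still between calls to the robot, and variables do not carry over. Pictures are saved under pics/ and viewed, at most 14 in all, crops included, and the job is handed in when it is done.

Besides the shell and the picture viewer there is one more tool, called after "Call:" as name(argument=value, ...), one argument or row to a line, values as JSON. arm_command: Moves the arm, as the interface text tells. Its arguments: {"type":"object","properties":{"steps":{"type":"array","items":{"type":"array","items":{"type":"number"}}},"force":{"type":"number"}},"required":["steps"]}

```bash
mkdir -p pics; cat > h.py <<'E'
import numpy as np, cv2
from cell import monitor, imaging, job, find_in, trace
from scipy.spatial.transform import Rotation as R
def px(c,P):
    p=c['view'][:3,:3]@np.asarray(P,float)+c['view'][:3,3]; u=c['mtx']@p; return u[:2]/u[2]
def ray(c,uv,z):
    V=c['view']; d=np.linalg.inv(c['mtx'])@[uv[0],uv[1],1]; d=V[:3,:3].T@d; o=-V[:3,:3].T@V[:3,3]
    return o+d*(z-o[2])/d[2]
def save(c,n): cv2.imwrite('pics/'+n+'.png',c['img'][:,:,::-1])
E
python3 - <<'E'
from h import *
s=monitor.read_state(); print(s['eef_pos'],s['eef_rot'],s['clock'])
names=dict(source_mid=103,pot_mid=69,tin_mid=30,spacer_mid=9,plinth_top=25,cup_floor=20,square_tray_floor=6,oblong_tray_floor=6)
for cn in ('top','scene'):
    c=imaging.camera(cn); save(c,cn)
    print(cn,'cam at',-c['view'][:3,:3].T@c['view'][:3,3])
    for n,z in names.items():
        for d in find_in(c,n)[:2]:
            print(n,round(d['p'],2),np.round(d['rect']),np.round(ray(c,d['rect'][:2],z),0))
E
```

```text
[ 132.18304186 -533.64151584  223.89441735] [-3.14046382e+00 -5.75861865e-05  2.42775933e-01] 0.0
top cam at [429.35046228  12.43147364 921.97753538]
source_mid 0.43 [257. 179.  13.   7.] [567. 145. 103.]
pot_mid 0.88 [257. 179.  19.  23.] [573. 149.  69.]
tin_mid 0.46 [261. 180.  23.  31.] [577. 147.  30.]
spacer_mid 0.52 [266. 182.  32.  39.] [575. 138.   9.]
plinth_top 0.62 [317. 222.  26.  25.] [472.  14.  25.]
cup_floor 0.77 [430. 247.  33.  34.] [ 407. -259.   20.]
oblong_tray_floor 0.88 [204. 246.  50.  60.] [420. 288.   6.]
oblong_tray_floor 0.45 [258. 178.  18.  25.] [586. 158.   6.]
scene cam at [119.12843432 635.27320046 870.5613726 ]
source_mid 0.41 [265. 228.   8.  12.] [566. 148. 103.]
pot_mid 0.7 [265. 236.  25.  31.] [573. 144.  69.]
tin_mid 0.63 [265. 251.  33.  23.] [567. 157.  30.]
spacer_mid 0.65 [270. 264.  26.  18.] [548. 170.   9.]
plinth_top 0.97 [334. 230.  27.  22.] [464.  20.  25.]
cup_floor 0.84 [402. 173.  31.  26.] [ 403. -252.   20.]
square_tray_floor 0.73 [331. 185.  36.  28.] [ 555. -128.    6.]
oblong_tray_floor 0.68 [288. 335.  68.  68.] [414. 296.   6.]
```

View pics/top.png

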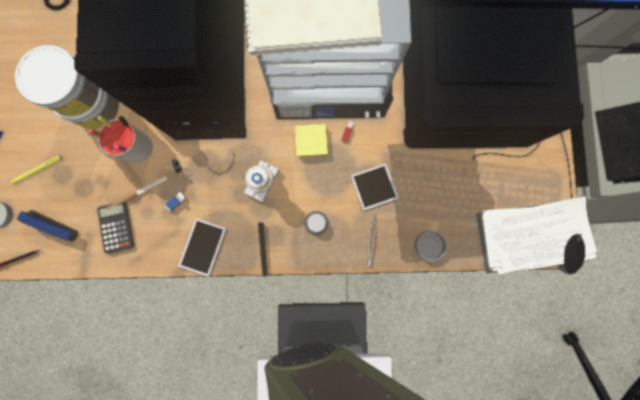

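View pics/scene.png

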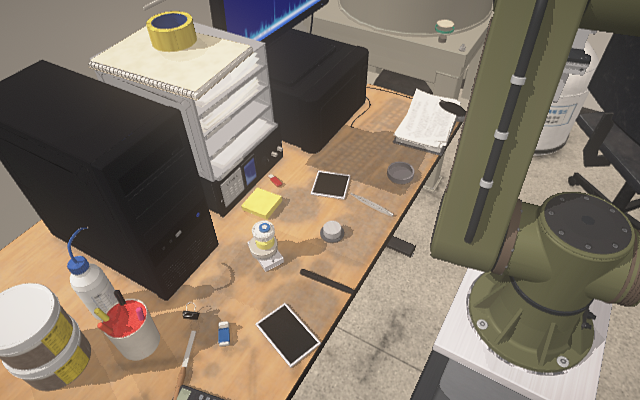

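```bash
cat >> h.py <<'E'
def rayw(c,uv,z):
    V=c['view'];K=c['mtx']; a=(uv[0]-K[0,2])/K[0,0]; b=(uv[1]-K[1,2])/K[1,1]; r=np.hypot(a,b)
    d=np.array([a/r*np.sin(r),b/r*np.sin(r),np.cos(r)]) if r>1e-9 else np.array([0,0,1.])
    d=V[:3,:3].T@d; o=-V[:3,:3].T@V[:3,3]; return o+d*(z-o[2])/d[2]
def go(x,y,z,yaw=None):
    s=monitor.read_state(); M=R.from_euler('xyz',s['eef_rot']).as_matrix(); d=M.T@(np.array([x,y,z])-s['eef_pos'])
    y0=np.arctan2(M[1,0],M[0,0]); t=0
    if yaw is not None:
        t=-(yaw-y0); t=(t+np.pi/2)%np.pi-np.pi/2
    print('GO',np.round(d,1),'turn',round(np.degrees(t),1),'j6',round(s['joints'][5],2),'yaw0',round(y0,4),'pos',np.round(s['eef_pos'],1),'t',s['clock'])
def outline(c,n,z,rayf):
    "traced region's world outline at height z; its minAreaRect"
    T=trace(c,n)
    if not T: print(n,'none'); return
    m=T[0]['region'].astype('uint8'); cs,_=cv2.findContours(m,0,2); k=max(cs,key=cv2.contourArea)[:,0]
    W=np.array([rayf(c,p,z)[:2] for p in k],'float32'); r=cv2.minAreaRect(W); e=cv2.fitEllipse(W)
    print(n,round(T[0]['p'],2),'rect',np.round(T[0]['rect']),'minrect',np.round(r[0],1),np.round(r[1],1),round(r[2],1),'ell',np.round(e[0],1),np.round(e[1],1)); return W
E
python3 - <<'E'
from h import *
c=imaging.camera('top')
for n,z in [('square_tray_floor',6),('oblong_tray_floor',6),('cup_floor',20),('plinth_top',25)]: outline(c,n,z,ray)
c=imaging.camera('wrist'); V=c['view']; print(-V[:3,:3].T@V[:3,3],V[:3,:3],c['mtx'])
go(440,-200,260)
E
```

```text
square_tray_floor 0.59 rect [375. 187.  44.  43.] minrect [ 557.9 -130.9] [91.8 90.8] 18.1 ell [ 558.6 -131.3] [ 98.4 103.4]
oblong_tray_floor none
cup_floor 0.96 rect [432. 247.  31.  32.] minrect [ 410.6 -259.2] [75.1 69.2] 88.8 ell [ 410.3 -259.4] [71.1 75.8]
plinth_top 0.37 rect [259. 181.  24.  26.] minrect [569.3 142.3] [41.8 62. ] 41.4 ell [578.7 150.4] [59.6 60.8]
[ 213.83011682 -513.17880201  384.00467027] [[ 0.23939517 -0.97092166  0.00103723]
 [-0.93045219 -0.22911134  0.28594878]
 [-0.27739623 -0.06941985 -0.95824434]] [[309.70691629   0.         317.54780047]
 [  0.         309.70691629 197.08740774]
 [  0.           0.           1.        ]]
GO [ 379.  -250.1  -35.6] turn 0.0 j6 -0.07 yaw0 0.2428 pos [ 132.2 -533.8  224.4] t 1.2
```

Call:
arm_command(
  steps=[
    [1,60,-40,4,0],
    [1,110,-72,8,0],
    [1,160,-105,12,0],
    [1,210,-138,16,0],
    [1,260,-170,20,0],
    [1,310,-204,24,0],
    [1,350,-230,24,0],
    [1,380,-250,24,0],
    [1,380,-250,24,0],
    [1,380,-250,24,0],
  ],
)

```text
clock: 2.45
eef_pos: [440.7, -200.1, 200.4]
eef_rot: [3.142, 0.0, 0.243]
wrist_force: [0.5, 0.2, 0.6]
finger_gap: 93.9
finger_force: 0.0
```

```bash
python3 - <<'E'
from h import *
c=imaging.camera('wrist'); save(c,'w1')
for n,z in [('square_tray_floor',6),('cup_floor',20),('plinth_top',25)]: outline(c,n,z,rayw)
go(540,120,220)
E
```

```text
square_tray_floor 0.64 rect [286.  69.  82.  85.] minrect [ 558.6 -132.8] [92.2 92.2] 18.0 ell [ 558.3 -134.6] [107.  109.7]
cup_floor 0.79 rect [362. 213.  61.  60.] minrect [ 413.2 -260.2] [77.4 72.2] 41.5 ell [ 413.2 -260.5] [72.3 77.8]
plinth_top 0.92 rect [156. 118.  45.  50.] minrect [474.6   2.4] [58.5 56.4] 63.5 ell [474.4   3.2] [54.4 60.2]
GO [ 173.2 -287.4  -19.5] turn 0.0 j6 0.83 yaw0 0.2415 pos [ 440.6 -200.5  200.5] t 2.65
```

View pics/w1.png

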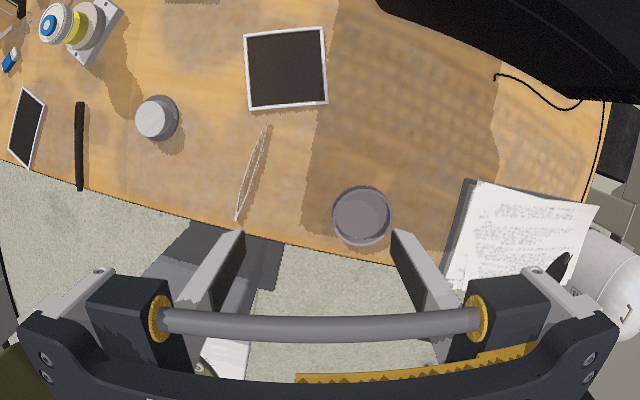

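Call:
arm_command(
  steps=[
    [1,20,-50,-5,0],
    [1,40,-100,-10,0],
    [1,60,-150,-15,0],
    [1,80,-200,-20,0],
    [1,105,-250,-20,0],
    [1,127,-306,-20,0],
    [1,127,-306,-20,0],
    [1,127,-306,-20,0],
  ],
)

```text
clock: 3.65
eef_pos: [490.6, 127.0, 220.3]
eef_rot: [3.141, 0.0, 0.243]
wrist_force: [0.3, -0.2, -0.2]
finger_gap: 93.8
finger_force: 0.0
```

```bash
python3 - <<'E'
from h import *
c=imaging.camera('wrist'); save(c,'w2')
for n,z in [('source_mid',102.5),('pot_mid',96),('tin_mid',42),('spacer_mid',18),('plinth_top',25),('oblong_tray_floor',6)]: outline(c,n,z,rayw)
V=c['view'];print(-V[:3,:3].T@V[:3,3])
go(575,147,220)
E
```

```text
source_mid 0.7 rect [320. 110.  28.  26.] minrect [570.  144.6] [23.3 23.4] 59.2 ell [570.1 144.6] [23.5 24.2]
pot_mid 0.77 rect [320. 108.  53.  56.] minrect [574.  145.9] [48.8 49.2] 77.2 ell [574.  145.9] [48.6 49.1]
tin_mid 0.87 rect [319.  94.  58.  42.] minrect [590.6 153.8] [38.4 65.3] 24.4 ell [573.1 145.9] [63.4 73.1]
spacer_mid 0.73 rect [318. 103.  80.  79.] minrect [545.1 163.1] [49.5 18.2] 64.5 ell [544.9 164. ] [19.9 54.3]
plinth_top 0.67 rect [397. 211.  48.  42.] minrect [477.3  21.9] [55.4 55.3] 14.1 ell [477.2  21.3] [55.1 58.1]
oblong_tray_floor 0.62 rect [190. 198.  79. 100.] minrect [419.4 292. ] [ 77.9 124.5] 69.8 ell [419.5 291.9] [ 86.2 149.9]
[572.26781059 147.73246804 379.88020154]
GO [86.6  0.8  0.6] turn 0.0 j6 1.51 yaw0 0.2417 pos [490.8 127.1 220.6] t 4.0
```

View pics/w2.png

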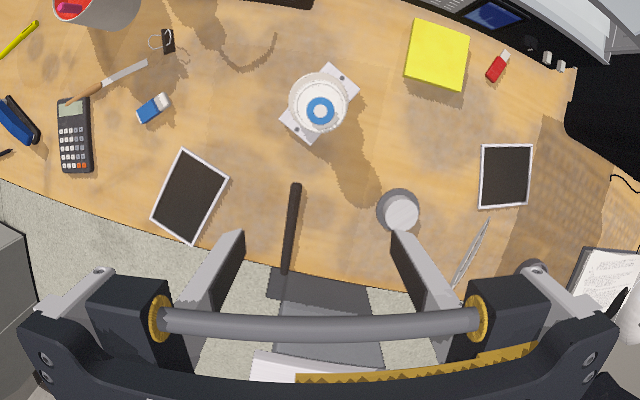

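Call:
arm_command(
  steps=[
    [0.5,40,1,0,0],
    [0.5,81,2,20,0],
    [0.5,81,2,50,0],
    [0.5,81,2,70,0],
    [0.5,81,2,85,0],
    [0.5,81,2,96,0],
    [0.5,81,2,103,0],
    [0.5,81,2,103,0],
    [0.5,81,2,103,0],
  ],
  force=8,
)

```text
clock: 5.12
eef_pos: [570.1, 145.3, 118.0]
eef_rot: [3.142, -0.001, 0.243]
wrist_force: [-0.0, -0.2, -0.5]
finger_gap: 47.1
finger_force: 0.0
```

```bash
python3 - <<'E'
from h import *
c=imaging.camera('wrist'); save(c,'w3')
outline(c,'source_mid',102.5,rayw); outline(c,'pot_mid',96,rayw)
s=monitor.read_state();print(s['eef_pos'],s['finger_gap'],s['wrist_force'])
go(570,144.6,116.5)
E
```

```text
source_mid 0.86 rect [320. 243.  39.  40.] minrect [571.6 144.8] [27.  24.5] 13.8 ell [571.5 145.3] [24.9 26.5]
pot_mid 0.95 rect [318. 228.  79.  86.] minrect [578.4 146.3] [50.1 54.7] 71.0 ell [578.3 147.4] [47.9 56.8]
[569.95215483 145.29310456 117.90742596] 46.94122396118889 [-0.81648316  0.35269498  0.61419902]
GO [-0.1  0.7  1.4] turn 0.0 j6 1.52 yaw0 0.2428 pos [570.  145.3 117.9] t 5.275
```

View pics/w3.png

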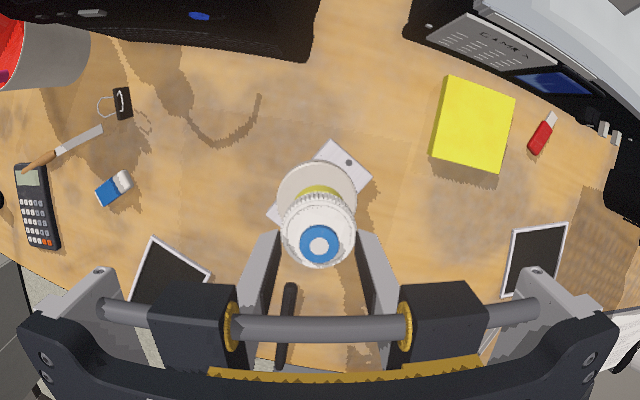

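Call:
arm_command(
  steps=[
    [0.5,1,0,1,0],
    [0.3,1,0,1,0],
    [0.1,1,0,1,0],
    [0.1,1,0,1,0],
    [0.1,1,0,1,0],
    [0.1,1,0,1,0],
    [0.1,1,0,1,0],
    [0.1,1,0,1,0],
  ],
  force=8,
)

```text
clock: 6.28
eef_pos: [570.8, 145.5, 116.5]
eef_rot: [3.142, -0.0, 0.243]
wrist_force: [-0.3, 0.1, -0.2]
finger_gap: 24.9
finger_force: 8.0
```

Call:
arm_command(
  steps=[
    [0.1,0,0,-6,0],
    [0.1,0,0,-16,0],
    [0.1,0,0,-32,0],
  ],
)

```text
clock: 6.65
eef_pos: [570.7, 145.5, 149.4]
eef_rot: [-3.142, 0.0, 0.243]
wrist_force: [-0.7, 0.1, 0.4]
finger_gap: 24.7
finger_force: 8.0
```

```bash
python3 - <<'E'
from h import *
c=imaging.camera('wrist'); cv2.imwrite('pics/w4.png',cv2.resize(c['img'][140:340,200:440,::-1],None,fx=3,fy=3))
s=monitor.read_state();z=s['eef_pos'][2]
print(s['finger_gap'],s['finger_force'])
outline(c,'source_mid',z-15,rayw); outline(c,'pot_mid',96,rayw); outline(c,'tin_mid',42,rayw); outline(c,'spacer_mid',18,rayw);outline(c,'plinth_top',25,rayw)
go(475.5,20,80)
E
```

```text
24.618145187336722 7.999982982873917
source_mid 0.69 rect [318. 245.  39.  37.] minrect [572.4 146.3] [26.  22.9] 13.8 ell [571.9 146.2] [24.1 27.1]
pot_mid 0.66 rect [319. 208.  63.  58.] minrect [583.9 148.3] [44.1 48.8] 12.1 ell [581.9 148. ] [44.9 48. ]
tin_mid 0.73 rect [316. 183.  72.  51.] minrect [590.4 152.8] [43.3 64.8] 18.5 ell [584.1 150.4] [55.7 60.6]
spacer_mid 0.75 rect [318. 176.  95.  80.] minrect [608.8 132.1] [51.3 23.2] 64.4 ell [610.  132.6] [23.  62.1]
plinth_top 0.69 rect [404. 278.  46.  13.] minrect [503.8  29.5] [16.8 47.8] 10.9 ell [502.4  29.5] [16.7 49.8]
GO [-122.4   98.9   68.2] turn 0.0 j6 1.52 yaw0 0.2428 pos [570.6 145.4 148.1] t 6.95
```

View pics/w4.png

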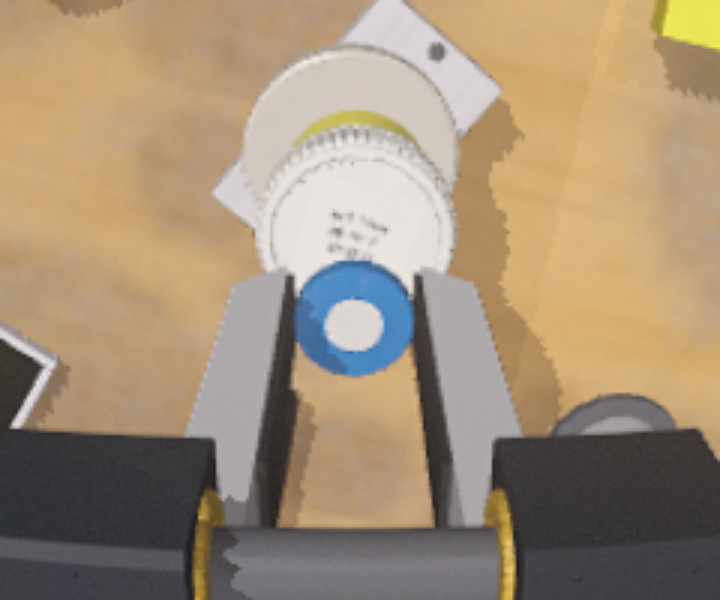

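Call:
arm_command(
  steps=[
    [0.1,-25,10,-5,0],
    [0.1,-60,28,-5,0],
    [0.1,-100,48,-5,0],
    [0.1,-140,68,-5,0],
    [0.1,-180,88,0,0],
    [0.1,-208,100,0,0],
    [0.1,-208,100,0,0],
    [0.1,-208,100,0,0],
  ],
)

```text
clock: 7.95
eef_pos: [393.4, -1.4, 148.5]
eef_rot: [3.142, -0.0, 0.243]
wrist_force: [0.5, -0.3, 0.6]
finger_gap: 24.7
finger_force: 8.0
```

```bash
python3 - <<'E'
from h import *
c=imaging.camera('wrist'); 
s=monitor.read_state();z=s['eef_pos'][2];print(z,s['finger_gap'])
outline(c,'source_mid',z-15,rayw); outline(c,'plinth_top',25,rayw)
d=trace(c,'plinth_top')[0]['rect']; u,v=int(d[0]),int(d[1]); print(u,v)
x0,y0=max(u-60,0),max(v-50,0); cr=c['img'][y0:y0+100,x0:x0+120]; print(x0,y0)
cv2.imwrite('pics/w5.png',cv2.resize(cr[:,:,::-1],None,fx=5,fy=5,interpolation=cv2.INTER_CUBIC))
V=c['view'];print(-V[:3,:3].T@V[:3,3])
go(475,18,100)
E
```

```text
148.4247181175867 24.821253535684686
source_mid 0.81 rect [319. 244.  37.  39.] minrect [393.5  -1. ] [25.7 23.3] 13.8 ell [393.6  -1. ] [24.9 26.9]
plinth_top 0.59 rect [324. 113.  66.  60.] minrect [471.3  14.6] [55.9 55.3] 19.2 ell [471.5  14.5] [55.  55.7]
323 112
263 62
[474.91824329  19.24722228 308.10943832]
GO [84.   1.1 48.2] turn 0.0 j6 1.23 yaw0 0.2435 pos [393.2  -1.2 148.3] t 8.15
```

View pics/w5.png

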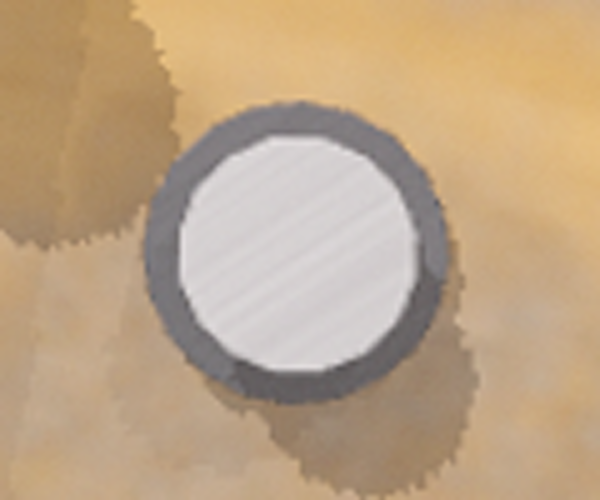

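Call:
arm_command(
  steps=[
    [0.1,30,1,10,0],
    [0.1,65,2,30,0],
    [0.1,80,3,55,0],
    [0.1,80,3,75,0],
    [0.1,80,3,88,0],
    [0.1,80,3,96,0],
    [0.1,80,3,100,0],
    [0.1,80,3,102,0],
    [0.1,80,3,102.5,0],
    [0.1,80,3,102.5,0],
  ],
)

```text
clock: 9.4
eef_pos: [471.4, 14.7, 46.2]
eef_rot: [3.141, -0.0, 0.243]
wrist_force: [0.2, -0.6, -0.8]
finger_gap: 25.0
finger_force: 8.0
```

```bash
python3 - <<'E'
from h import *
s=monitor.read_state();print(s['eef_pos'],s['finger_gap'],s['wrist_force'])
c=imaging.camera('wrist'); outline(c,'source_mid',31.5,rayw); outline(c,'plinth_top',25,rayw)
cv2.imwrite('pics/w6.png',cv2.resize(c['img'][180:300,240:400,::-1],None,fx=4,fy=4,interpolation=cv2.INTER_CUBIC))
E
```

```text
[471.40950469  14.71453247  46.21558745] 25.004468630275426 [ 0.23114033 -0.55352509 -0.82566896]
source_mid 0.9 rect [317. 245.  35.  36.] minrect [471.7  15.2] [25.6 23.3] 13.8 ell [471.8  15.2] [24.7 26.7]
plinth_top 0.84 rect [322. 230.  85.  84.] minrect [491.7  18. ] [31.  52.8] 10.4 ell [490.2  18.7] [30.6 55.2]
```

View pics/w6.png

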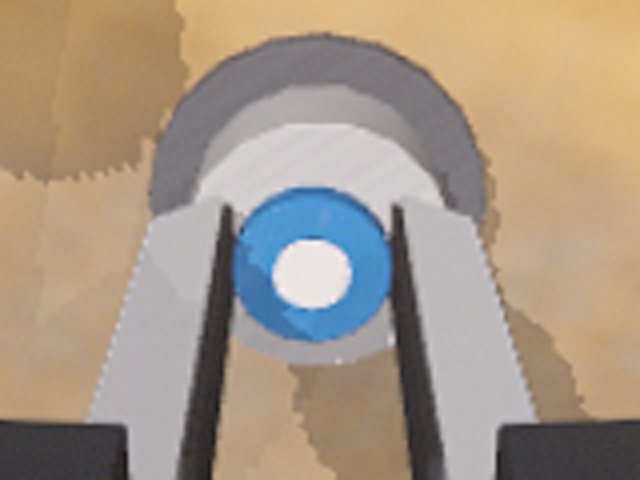

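```bash
python3 - <<'E'
from h import *
c=imaging.camera('wrist')
E=[rayw(c,p,25)[:2] for p in [(320.4,210.5),(320.4,270.5),(288.75,237),(352,237)]]; print(np.round(E,1), (E[0]+E[1])/2,(E[2]+E[3])/2)
print(rayw(c,(318,248),31.5), rayw(c,(318,248),30))
h=cv2.cvtColor(c['img'],cv2.COLOR_RGB2HSV)
go(471.5,15,44.5)
E
```

```text
[[492.7  18.5]
 [451.4   8.2]
 [470.4  33.8]
 [480.1  -5.5]] [472.04334736  13.38071995] [475.25494192  14.18379138]
[470.47230338  14.59951151  31.5       ] [469.76243543  14.42025148  30.        ]
GO [ 0.2 -0.2  1.6] turn 0.0 j6 1.28 yaw0 0.2428 pos [471.3  14.7  46.1] t 9.6
```

Call:
arm_command(
  steps=[
    [0.1,0.5,1,0.3,0],
    [0.1,0.5,1,0.5,0],
    [0.35,0.5,1,0.5,0],
    [0.5,0.5,1,0.5,0],
    [0.5,0.5,1,0.5,0],
    [0.5,0.5,1,-5,0],
    [0.5,0.5,1,-30,0],
    [0.6,0.5,1,-70,0],
    [0.8,-80,-10,-110,0],
    [0.85,-80,-10,-110,0],
    [0.85,-80,-10,-110,0],
  ],
)

```text
clock: 10.98
eef_pos: [390.9, 5.1, 157.3]
eef_rot: [3.141, -0.003, 0.242]
wrist_force: [0.8, 0.4, 0.7]
finger_gap: 79.4
finger_force: 0.0
```

```bash
python3 - <<'E'
from h import *
c=imaging.camera('wrist'); cv2.imwrite('pics/w7.png',cv2.resize(c['img'][60:180,250:410,::-1],None,fx=4,fy=4,interpolation=cv2.INTER_CUBIC))
outline(c,'source_mid',31.5,rayw); outline(c,'plinth_top',25,rayw)
go(574.3,146.2,160)
E
```

```text
source_mid 0.98 rect [331. 110.  26.  27.] minrect [470.6  13.9] [23.3 24.1] 59.4 ell [471.   13.8] [23.7 24.6]
plinth_top 0.91 rect [329. 112.  61.  59.] minrect [471.3  14.2] [54.1 53.9] 70.4 ell [471.5  14.4] [53.5 54.7]
GO [211.  -92.9  -4.2] turn 0.0 j6 1.25 yaw0 0.2428 pos [391.8   5.2 155.8] t 11.125
```

View pics/w7.png

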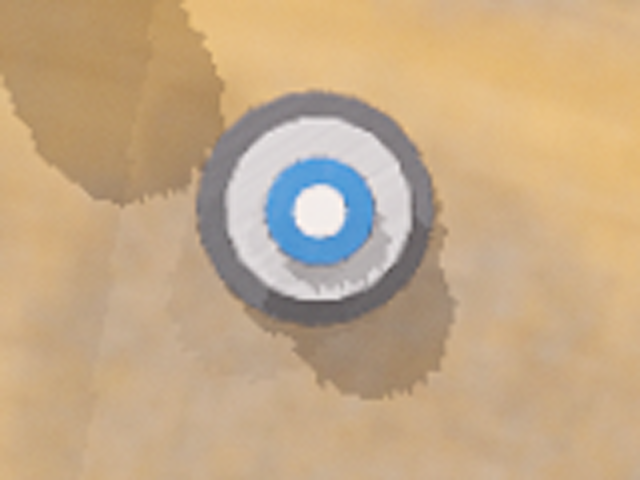

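Call:
arm_command(
  steps=[
    [0.85,40,-18,-10,0],
    [0.85,90,-40,-10,0],
    [0.85,140,-62,-10,0],
    [0.85,185,-82,-8,0],
    [0.85,211,-93,-5,0],
    [0.85,211,-93,-5,0],
    [0.85,211,-93,10,0],
    [0.85,211,-93,30,0],
    [0.85,211,-93,48,0],
    [0.85,211,-93,60,0],
    [0.85,211,-93,67,0],
    [0.85,211,-93,67,0],
  ],
  force=15,
)

```text
clock: 12.62
eef_pos: [573.6, 146.1, 88.7]
eef_rot: [-3.142, 0.0, 0.243]
wrist_force: [0.2, -0.6, 0.7]
finger_gap: 79.6
finger_force: 0.0
```

```bash
python3 - <<'E'
from h import *
c=imaging.camera('wrist'); cv2.imwrite('pics/w8.png',cv2.resize(c['img'][120:320,190:450,::-1],None,fx=3,fy=3,interpolation=cv2.INTER_CUBIC))
outline(c,'pot_mid',96,rayw)
go(574.3,146.2,88.5)
E
```

```text
pot_mid 0.68 rect [319. 251.  84.  97.] minrect [578.9 147.9] [55.8 51.7] 52.8 ell [579.2 147.5] [46.9 59.8]
GO [0.3 0.1 1. ] turn 0.0 j6 1.52 yaw0 0.2428 pos [573.9 146.3  89.5] t 12.725
```

View pics/w8.png

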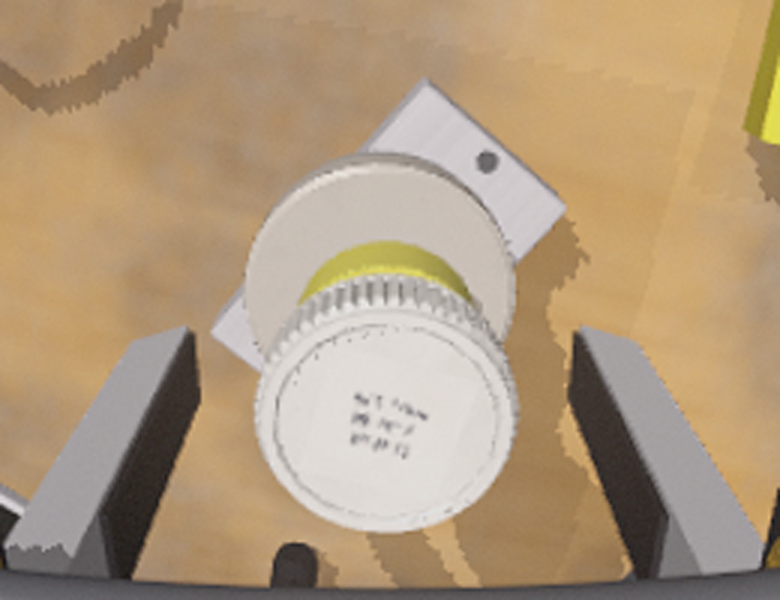

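Call:
arm_command(
  steps=[
    [0.7,0,0,0.5,0],
    [0.5,0,0,0.5,0],
    [0.4,0,0,0.5,0],
    [0.4,0,0,0.5,0],
    [0.4,0,0,0.5,0],
    [0.4,0,0,0.5,0],
    [0.4,0,0,0.5,0],
  ],
  force=18,
)

```text
clock: 13.6
eef_pos: [573.7, 146.2, 88.5]
eef_rot: [-3.142, -0.0, 0.243]
wrist_force: [-0.4, -0.1, 2.0]
finger_gap: 50.2
finger_force: 18.0
```

Call:
arm_command(
  steps=[
    [0.4,0,0,-3,0],
    [0.4,0,0,-12,0],
    [0.4,0,0,-30,0],
    [0.4,0,0,-55,0],
    [0.4,0,0,-60,0],
  ],
)

```text
clock: 14.22
eef_pos: [574.5, 146.4, 151.0]
eef_rot: [3.141, -0.004, 0.243]
wrist_force: [-0.2, -0.4, -1.0]
finger_gap: 50.0
finger_force: 18.0
```

```bash
python3 - <<'E'
from h import *
s=monitor.read_state(); print(s['finger_gap'],s['finger_force'],s['eef_pos'])
c=imaging.camera('wrist'); save(c,'x1')
outline(c,'pot_mid',s['eef_pos'][2]+7,rayw)
outline(c,'tin_mid',42,rayw)
go(331,-280,148)
E
```

```text
49.96389074171572 17.9998916387558 [574.45441271 146.37318087 150.98390714]
pot_mid 0.96 rect [317. 250.  88.  99.] minrect [580.2 147. ] [50.  56.2] 71.2 ell [579.8 148.3] [46.7 59.4]
tin_mid 0.88 rect [319. 191.  68.  59.] minrect [587.1 150.8] [52.2 62.3] 16.0 ell [586.  150.1] [53.  66.5]
GO [-3.378e+02  3.554e+02  3.000e-01] turn 0.0 j6 1.52 yaw0 0.2427 pos [573.5 146.2 148.3] t 14.375
```

Call:
arm_command(
  steps=[
    [0.4,-8,9,0,0],
    [0.4,-25,27,0,0],
    [0.4,-50,53,0,0],
    [0.4,-78,82,0,0],
    [0.4,-106,112,0,0],
    [0.4,-134,141,0,0],
    [0.4,-162,171,0,0],
    [0.4,-190,200,0,0],
    [0.4,-218,230,0,0],
    [0.4,-246,259,0,0],
    [0.4,-274,289,0,0],
    [0.4,-302,318,0,0],
    [0.4,-325,342,0,0],
    [0.4,-338,355,0,0],
    [0.4,-338,355,0,0],
    [0.4,-338,355,0,0],
  ],
)

```text
clock: 16.38
eef_pos: [330.8, -279.1, 148.2]
eef_rot: [-3.141, 0.0, 0.243]
wrist_force: [-0.2, -0.5, 0.1]
finger_gap: 50.0
finger_force: 18.0
```

```bash
python3 - <<'E'
from h import *
s=monitor.read_state(); print(s['finger_gap'],s['finger_force'],s['eef_pos'])
c=imaging.camera('wrist'); cv2.imwrite('pics/w9.png',c['img'][20:340,150:490,::-1])
outline(c,'cup_floor',20,rayw);outline(c,'pot_mid',s['eef_pos'][2]+7,rayw)
r=trace(c,'cup_floor')[0]['rect']; u,v=int(r[0]),int(r[1]); print(u,v)
g=cv2.cvtColor(c['img'],cv2.COLOR_RGB2GRAY)
k=cv2.HoughCircles(g[v-60:v+60,u-60:u+60],cv2.HOUGH_GRADIENT,1,200,param1=80,param2=15,minRadius=25,maxRadius=50)
if k is not None:
  for a in k[0]: print(a+[u-60,v-60,0], rayw(c,(a[0]+u-60,a[1]+v-60),20))
go(412.5,-260,120)
E
```

```text
50.014316394110764 17.999971210956573 [ 330.80717939 -279.10545206  148.16285379]
cup_floor 0.77 rect [320. 108.  82.  80.] minrect [ 411.1 -261.9] [71.9 72.9] 14.0 ell [ 411.1 -262.1] [71.9 72.4]
pot_mid 0.6 rect [318. 249.  84.  97.] minrect [ 335.7 -276. ] [57.7 49.6] 41.7 ell [ 336.  -277.4] [46.6 60. ]
320 108
[319.5        110.5         34.20000076] [ 409.94872988 -261.11833167   20.        ]
GO [83.5  1.  28.4] turn 0.0 j6 0.54 yaw0 0.2437 pos [ 331.2 -279.1  148.4] t 16.575
```

View pics/w9.png

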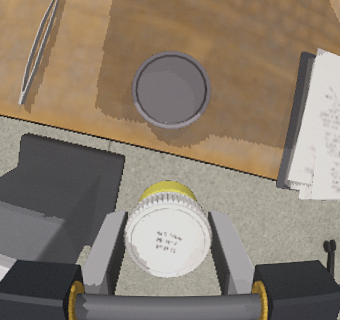

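Call:
arm_command(
  steps=[
    [0.4,15,0,0,0],
    [0.4,40,1,0,0],
    [0.4,65,2,10,0],
    [0.4,82,2.5,25,0],
    [0.4,82,2.5,45,0],
    [0.4,82,2.5,60,0],
    [0.4,82,2.5,75,0],
    [0.4,82,2.5,85,0],
    [0.4,82,2.5,91,0],
    [0.4,82,2.5,95,0],
    [0.4,82,2.5,97,0],
    [0.4,82,2.5,97,0],
    [0.4,82,2.5,97,0],
  ],
)

```text
clock: 18.2
eef_pos: [411.3, -262.4, 51.7]
eef_rot: [3.141, -0.0, 0.243]
wrist_force: [-0.7, 0.3, -1.7]
finger_gap: 49.9
finger_force: 18.0
```

```bash
python3 - <<'E'
from h import *
s=monitor.read_state(); print(s['finger_gap'],s['wrist_force'],s['eef_pos'])
c=imaging.camera('wrist'); cv2.imwrite('pics/w10.png',cv2.resize(c['img'][140:340,190:450,::-1],None,fx=3,fy=3,interpolation=cv2.INTER_CUBIC))
E
```

```text
49.94942147379414 [-0.65351224  0.26542324 -1.67629729] [ 411.25223746 -262.41738044   51.69438791]
```

View pics/w10.png

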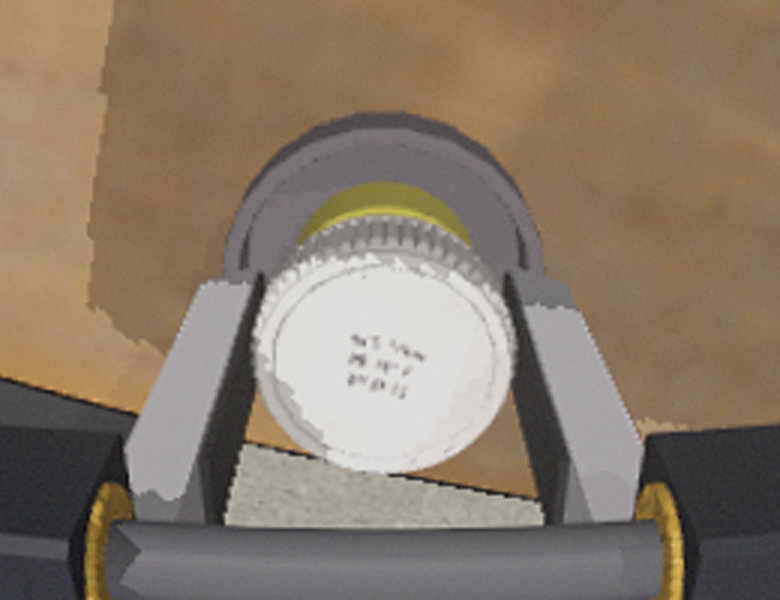

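Call:
arm_command(
  steps=[
    [0.4,0,0,0.7,0],
    [0.4,0,0,0.7,0],
    [0.5,0,0,0.7,0],
    [0.65,0,0,0.7,0],
    [0.8,0,0,0.7,0],
    [0.8,0,0,0,0],
    [0.8,0,0,-10,0],
    [0.8,0,0,-30,0],
    [0.8,0,0,-70,0],
    [0.8,-35,0,-110,0],
    [0.8,-80,0,-125,0],
    [0.8,-80,0,-125,0],
    [0.8,-80,0,-125,0],
  ],
)

```text
clock: 19.88
eef_pos: [333.8, -281.6, 176.7]
eef_rot: [3.141, -0.0, 0.242]
wrist_force: [0.2, 0.1, -0.4]
finger_gap: 75.6
finger_force: 0.0
```

```bash
python3 - <<'E'
from h import *
c=imaging.camera('wrist'); cv2.imwrite('pics/w11.png',cv2.resize(c['img'][40:180,230:410,::-1],None,fx=4,fy=4,interpolation=cv2.INTER_CUBIC))
outline(c,'cup_floor',20,rayw);outline(c,'pot_mid',58,rayw)
V=c['view'];print(-V[:3,:3].T@V[:3,3])
go(491,127,190)
E
```

```text
cup_floor 0.55 rect [112.  29.  46.  45.] minrect [469.    3.9] [54.4 69.6] 2.6 ell [470.    1.7] [51.4 67.4]
pot_mid none
[ 415.35647985 -260.87560491  336.26251115]
GO [ 250.9 -358.3  -13.8] turn 0.0 j6 0.54 yaw0 0.2437 pos [ 334.  -281.2  176. ] t 20.025
```

View pics/w11.png

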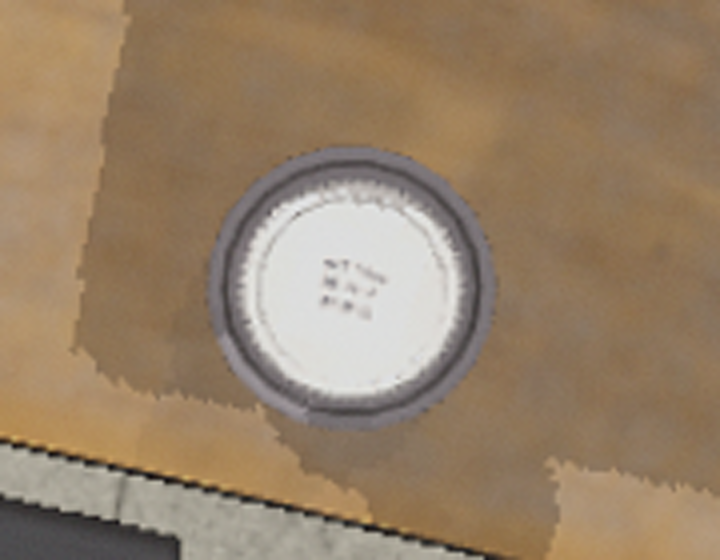

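Call:
arm_command(
  steps=[
    [0.9,25,-36,-2,0],
    [0.9,60,-85,-4,0],
    [0.9,95,-135,-6,0],
    [0.9,130,-185,-8,0],
    [0.9,165,-235,-10,0],
    [0.9,200,-285,-12,0],
    [0.9,230,-328,-14,0],
    [0.9,251,-358,-14,0],
    [0.9,251,-358,-14,0],
    [0.9,251,-358,-14,0],
  ],
)

```text
clock: 21.28
eef_pos: [490.8, 126.2, 189.9]
eef_rot: [3.142, 0.001, 0.243]
wrist_force: [0.1, 0.4, 0.4]
finger_gap: 84.7
finger_force: 0.0
```

```bash
cat >> h.py <<'E'
def full(c,n,z,rayf=rayw):
    T=trace(c,n)
    if not T: print(n,'none'); return
    m=T[0]['region'].astype('uint8'); cs,_=cv2.findContours(m,0,2)
    W=np.array([rayf(c,p,z)[:2] for k in cs if cv2.contourArea(k)>30 for p in k[:,0]],'float32'); r=cv2.minAreaRect(W)
    print(n,round(T[0]['p'],2),'full rect',np.round(r[0],1),np.round(r[1],1),round(r[2],1)); return cv2.boxPoints(r)
E
python3 - <<'E'
from h import *
for i in range(2):
    c=imaging.camera('wrist')
    outline(c,'tin_mid',42,rayw); full(c,'spacer_mid',18); full(c,'oblong_tray_floor',6); full(c,'square_tray_floor',6)
V=c['view'];print(-V[:3,:3].T@V[:3,3])
s=monitor.read_state();go(573.5,146,100)
E
```

```text
tin_mid 0.68 rect [318. 105.  62.  67.] minrect [578.4 148.2] [63.8 63.8] 13.8 ell [578.6 148.6] [63.6 64.1]
spacer_mid 0.88 full rect [577.5 147.2] [51.1 90.4] 63.0
oblong_tray_floor 0.72 full rect [ 558.5 -130.3] [93.2 95.5] 18.3
square_tray_floor 0.97 full rect [ 558.7 -130.4] [93.5 95.1] 18.3
tin_mid 0.74 rect [315. 102.  66.  66.] minrect [578.5 148.9] [63.9 64.9] 13.6 ell [578.9 148.7] [64.3 65.4]
spacer_mid 0.8 full rect [577.5 147.2] [51.4 91.6] 63.4
oblong_tray_floor 0.72 full rect [419.5 292.1] [ 79.  124.7] 71.0
square_tray_floor 0.89 full rect [ 558.4 -129.5] [93.4 97.1] 18.1
[572.61378588 146.25826895 350.14326281]
GO [84.8  0.5 90.5] turn 0.0 j6 1.51 yaw0 0.2425 pos [491.  126.1 190.5] t 21.775
```

Call:
arm_command(
  steps=[
    [1,40,0,10,0],
    [1,80,-0.8,30,0],
    [1,90.5,-0.8,60,0],
    [1,90.5,-0.8,90,0],
    [1,90.5,-0.8,115,0],
    [1,90.5,-0.8,132,0],
    [1,90.5,-0.8,143,0],
    [1,90.5,-0.8,150,0],
    [1,90.5,-0.8,150.5,0],
    [0.8,90.5,-0.8,150.5,0],
    [0.65,90.5,-0.8,150.5,0],
    [0.5,90.5,-0.8,150.5,0],
    [0.5,90.5,-0.8,150.5,0],
    [0.5,90.5,-0.8,150.5,0],
    [0.5,90.5,-0.8,150.5,0],
  ],
  force=20,
)

```text
clock: 23.65
eef_pos: [578.8, 148.8, 40.2]
eef_rot: [3.142, -0.0, 0.243]
wrist_force: [-0.5, 0.1, 2.2]
finger_gap: 64.4
finger_force: 20.0
```

Call:
arm_command(
  steps=[
    [0.5,0,0,-3,0],
    [0.5,0,0,-12,0],
    [0.5,0,0,-35,0],
    [0.5,0,0,-70,0],
    [0.5,0,0,-90,0],
    [0.5,0,0,-90,0],
  ],
)

```text
clock: 24.4
eef_pos: [579.3, 148.9, 131.7]
eef_rot: [3.141, -0.003, 0.243]
wrist_force: [-1.0, 0.8, -1.4]
finger_gap: 64.3
finger_force: 20.0
```

```bash
python3 - <<'E'
from h import *
s=monitor.read_state(); print(s['finger_gap'],s['finger_force'],s['eef_pos'])
c=imaging.camera('wrist')
outline(c,'tin_mid',s['eef_pos'][2]+2,rayw); full(c,'spacer_mid',18); full(c,'oblong_tray_floor',6)
go(478,-152,130)
E
```

```text
64.32530833164834 19.99980390071869 [579.30402654 148.9426375  131.67009342]
tin_mid 0.97 rect [318. 250. 107. 108.] minrect [582.7 150.9] [69.  63.4] 24.6 ell [582.2 150.1] [63.2 69.3]
spacer_mid 0.66 full rect [578.7 147.8] [51.9 90. ] 62.4
oblong_tray_floor 0.59 full rect [441.9 284.6] [79.2 82.1] 70.8
GO [-169.6  267.8   -0.9] turn 0.0 j6 1.52 yaw0 0.2428 pos [578.2 148.7 128.8] t 24.6
```

Call:
arm_command(
  steps=[
    [0.5,-6,10,0,0],
    [0.5,-20,32,0,0],
    [0.5,-40,63,0,0],
    [0.5,-60,95,0,0],
    [0.5,-80,126,0,0],
    [0.5,-100,158,0,0],
    [0.5,-120,190,0,0],
    [0.5,-140,221,0,0],
    [0.5,-158,250,0,0],
    [0.5,-170,268,0,0],
    [0.5,-170,268,0,0],
    [0.5,-170,268,0,0],
  ],
)

```text
clock: 26.1
eef_pos: [478.0, -151.9, 129.8]
eef_rot: [-3.141, 0.0, 0.243]
wrist_force: [-0.3, 1.9, -0.5]
finger_gap: 64.2
finger_force: 20.0
```

```bash
python3 - <<'E'
from h import *
for i in range(2):
    s=monitor.read_state(); print(s['finger_gap'],s['eef_pos'])
    c=imaging.camera('wrist')
    full(c,'square_tray_floor',6); full(c,'square_tray_floor',5)
    g=cv2.cvtColor(c['img'],cv2.COLOR_RGB2GRAY); T=trace(c,'square_tray_floor')[0]['region'].astype('uint8')
    m=((g<70)&(cv2.erode(T,np.ones((3,3)))>0)).astype('uint8'); cs,_=cv2.findContours(m,0,2); k=max(cs,key=cv2.contourArea)[:,0]
    r=cv2.minAreaRect(np.array([rayw(c,p,3)[:2] for p in k],'float32')); print('floor',r)
go(558.5,-132,60)
E
```

```text
64.22153422971607 [ 478.01366576 -151.93133011  129.81061866]
square_tray_floor 0.87 full rect [ 558.6 -132.5] [92.8 92. ] 17.9
square_tray_floor 0.87 full rect [ 558.6 -132.5] [93.2 92.3] 17.9
floor ((558.951904296875, -132.2523193359375), (82.99207305908203, 83.48101806640625), 17.865604400634766)
64.26960025831195 [ 478.25665751 -151.61823876  129.88937972]
square_tray_floor 0.74 full rect [ 558.5 -132.3] [93.3 92.6] 17.3
square_tray_floor 0.74 full rect [ 558.5 -132.3] [93.7 92.9] 17.3
floor ((558.9550170898438, -132.21884155273438), (82.92335510253906, 83.69803619384766), 18.08841323852539)
GO [82.8 -0.  69.9] turn 0.0 j6 0.95 yaw0 0.2432 pos [ 478.2 -152.   129.9] t 26.5
```

Call:
arm_command(
  steps=[
    [0.5,15,0,0,5],
    [0.5,40,0,0,14],
    [0.5,65,0,10,23],
    [0.5,83,0.3,25,32],
    [0.5,83,0.3,45,41],
    [0.5,83,0.3,65,41],
    [0.5,83,0.3,82,41],
    [0.5,83,0.3,93,41],
    [0.5,83,0.3,100,41],
    [0.5,83,0.3,103.5,41],
    [0.5,83,0.3,104.3,41],
    [0.5,83,0.3,104.3,41],
  ],
)

```text
clock: 28.0
eef_pos: [558.9, -132.6, 26.0]
eef_rot: [-3.141, -0.001, -0.473]
wrist_force: [-0.5, -0.5, -0.0]
finger_gap: 64.1
finger_force: 20.0
```

```bash
python3 - <<'E'
from h import *
s=monitor.read_state(); print(s['finger_gap'],s['wrist_force'])
go(558.8,-132.3,25)
E
```

```text
64.12759565550824 [-0.45699968 -0.47484033 -0.03885586]
GO [-0.3 -0.2  1. ] turn 0.0 j6 1.75 yaw0 -0.4728 pos [ 558.9 -132.6   26. ] t 28.0
```

Call:
arm_command(
  steps=[
    [0.5,0,0,0.5,0],
    [0.5,0,0,0.8,0],
    [0.5,0,0,0.8,0],
    [0.65,0,0,0.8,0],
    [0.74,0,0,0.8,0],
    [0.78,0,0,0.8,0],
    [0.78,0,0,0.5,0],
    [0.78,0,0,-8,0],
    [0.78,0,0,-35,0],
    [0.8,0,0,-75,0],
    [0.8,-40,0,-105,0],
    [0.8,-83,0,-110,0],
    [0.8,-83,0,-110,0],
    [0.8,-83,0,-110,0],
  ],
)

```text
clock: 29.75
eef_pos: [485.5, -95.0, 136.2]
eef_rot: [-3.141, -0.001, -0.473]
wrist_force: [-0.1, 0.0, -0.4]
finger_gap: 75.2
finger_force: 0.0
```

```bash
python3 - <<'E'
from h import *
for i in range(2):
    c=imaging.camera('wrist')
    outline(c,'tin_mid',27,rayw); full(c,'square_tray_floor',6)
    g=cv2.cvtColor(c['img'],cv2.COLOR_RGB2GRAY)
V=c['view'];print(-V[:3,:3].T@V[:3,3])
s=monitor.read_state();print(s['finger_gap'])
go(640,106,180,np.radians(153.2))
E
```

```text
tin_mid 0.55 rect [318. 113.  77.  75.] minrect [ 558.8 -131.9] [65.  63.7] 17.8 ell [ 558.8 -131.9] [64.2 64.6]
square_tray_floor 0.87 full rect [ 558.9 -132.5] [92.3 93.5] 17.4
tin_mid 0.57 rect [320. 112.  75.  73.] minrect [ 558.2 -131.7] [66.1 64.4] 62.9 ell [ 558.8 -131.9] [64.9 65.9]
square_tray_floor 0.83 full rect [ 558.9 -131.8] [92.2 92.5] 18.2
[ 560.28121577 -132.44161219  294.97264089]
75.08575725850254
GO [  46.4 -249.4  -44.8] turn -0.3 j6 1.78 yaw0 -0.4729 pos [485.1 -94.9 135.3] t 30.05
```

Call:
arm_command(
  steps=[
    [0.8,-10,-20,-10,-5],
    [0.8,-28,-60,-20,-15],
    [0.8,-46,-100,-20,-25],
    [0.8,-64,-140,-20,-35],
    [0.8,-80,-176,-20,-41],
    [0.8,-91,-202,-20,-41],
    [0.8,-91,-202,-20,-41],
    [0.8,-91,-202,-20,-41],
  ],
)

```text
clock: 31.05
eef_pos: [495.8, 125.9, 155.4]
eef_rot: [3.141, 0.0, 0.243]
wrist_force: [-0.1, -1.0, 0.3]
finger_gap: 75.2
finger_force: 0.0
```

```bash
python3 - <<'E'
from h import *
for i in range(3):
    c=imaging.camera('wrist')
    full(c,'spacer_mid',18); full(c,'oblong_tray_floor',6)
V=c['view'];print(-V[:3,:3].T@V[:3,3])
s=monitor.read_state();print(s['finger_gap'])
go(578,147.5,110)
E
```

```text
spacer_mid none
oblong_tray_floor 0.68 full rect [419.5 291.6] [ 79.8 125.2] 70.5
spacer_mid 0.91 full rect [577.6 147.2] [50.3 90.9] 63.0
oblong_tray_floor 0.72 full rect [419.6 291.7] [ 79.7 124. ] 69.9
spacer_mid 0.88 full rect [577.4 147.1] [50.2 89.8] 62.9
oblong_tray_floor 0.64 full rect [419.1 291.7] [ 80.8 125.9] 70.0
[577.50653085 146.6241229  315.26667429]
75.0686479470555
GO [84.8 -0.8 45.7] turn 0.0 j6 1.51 yaw0 0.2425 pos [495.9 126.3 155.7] t 31.5
```

Call:
arm_command(
  steps=[
    [0.8,20,0,0,-8],
    [0.8,45,0,0,-18],
    [0.8,70,-0.6,0,-28],
    [0.8,84,-0.6,0,-38],
    [0.8,84,-0.6,0,-48],
    [0.8,84,-0.6,10,-58],
    [0.8,84,-0.6,20,-68],
    [0.8,84,-0.6,30,-78],
    [0.8,84,-0.6,40,-88],
    [0.8,84,-0.6,45,-98],
    [0.8,84,-0.6,45,-108],
    [0.8,84,-0.6,45,-118],
    [0.8,84,-0.6,45,-128],
    [0.8,84,-0.6,45,-136],
    [0.8,84,-0.6,45,-139],
    [0.8,84,-0.6,45,-139],
    [0.8,84,-0.6,45,-139],
  ],
)

```text
clock: 33.62
eef_pos: [577.2, 147.3, 110.6]
eef_rot: [3.142, -0.0, 2.667]
wrist_force: [0.4, 0.3, 0.9]
finger_gap: 75.3
finger_force: 0.0
```

```bash
python3 - <<'E'
from h import *
go(577.5,147.1,25,np.radians(153))
E
```

```text
GO [-0.3 -0.  85.6] turn -0.2 j6 -0.91 yaw0 2.6675 pos [577.2 147.3 110.6] t 33.625
```

Call:
arm_command(
  steps=[
    [0.8,0,0,20,0],
    [0.8,0,0,45,0],
    [0.8,0,0,65,0],
    [0.8,0,0,78,0],
    [0.8,0,0,84,0],
    [0.8,0,0,85.5,0],
    [0.8,0,0,85.5,0],
    [0.65,0,0,85.5,0],
    [0.5,0,0,85.5,0],
    [0.4,0,0,85.5,0],
    [0.4,0,0,85.5,0],
    [0.4,0,0,85.5,0],
    [0.4,0,0,85.5,0],
  ],
  force=30,
)

```text
clock: 35.25
eef_pos: [577.3, 147.3, 25.3]
eef_rot: [3.142, 0.0, 2.669]
wrist_force: [-0.6, -1.9, 3.1]
finger_gap: 49.6
finger_force: 30.0
```

Call:
arm_command(
  steps=[
    [0.4,0,0,-3,0],
    [0.4,0,0,-12,0],
    [0.4,0,0,-35,0],
    [0.4,0,0,-65,0],
    [0.4,0,0,-75,0],
    [0.4,0,0,-75,0],
  ],
)

```text
clock: 36.0
eef_pos: [577.3, 147.3, 100.3]
eef_rot: [3.141, 0.001, 2.669]
wrist_force: [0.2, -0.2, -3.3]
finger_gap: 49.6
finger_force: 30.0
```

```bash
python3 - <<'E'
from h import *
s=monitor.read_state(); print(s['finger_gap'],s['finger_force'],s['eef_pos'])
c=imaging.camera('wrist')
b=full(c,'spacer_mid',s['eef_pos'][2]-7); full(c,'oblong_tray_floor',6)
go(498,263,100,np.radians(160))
E
```

```text
49.60761661365672 29.999126493930817 [577.28633861 147.31629705 100.33292751]
spacer_mid 0.91 full rect [575.7 148.7] [49.7 92. ] 62.9
oblong_tray_floor 0.77 full rect [461.5 276.4] [79.3 34.8] 68.6
GO [122.8  67.3  -1. ] turn -7.1 j6 -0.91 yaw0 2.6688 pos [576.7 147.2  98.9] t 36.15
```

Call:
arm_command(
  steps=[
    [0.4,8,5,-5,0],
    [0.4,30,16,-10,-1],
    [0.4,55,30,-20,-3],
    [0.4,80,44,-30,-5],
    [0.4,105,58,-30,-7],
    [0.4,123,67,-30,-7],
    [0.4,123,67,-30,-7],
    [0.4,123,67,-30,-7],
  ],
)

```text
clock: 37.15
eef_pos: [498.4, 262.6, 130.1]
eef_rot: [-3.141, 0.0, 2.79]
wrist_force: [0.0, 0.5, -1.8]
finger_gap: 49.9
finger_force: 30.0
```

```bash
python3 - <<'E'
from h import *
for i in range(3):
    s=monitor.read_state(); c=imaging.camera('wrist'); z=s['eef_pos'][2]
    full(c,'oblong_tray_floor',6); full(c,'spacer_mid',z-7)
    T=trace(c,'oblong_tray_floor')
    if T:
        g=cv2.cvtColor(c['img'],cv2.COLOR_RGB2GRAY); m=((g<70)&(cv2.erode(T[0]['region'].astype('uint8'),np.ones((3,3)))>0)).astype('uint8')
        k=max(cv2.findContours(m,0,2)[0],key=cv2.contourArea)[:,0]; print('floor',cv2.minAreaRect(np.array([rayw(c,p,3)[:2] for p in k],'float32')))
print(s['finger_gap'])
go(419.5,291.8,28,np.radians(160))
E
```

```text
oblong_tray_floor 0.79 full rect [418.1 293.3] [ 79.2 122.8] 70.6
spacer_mid 0.87 full rect [496.7 263.7] [49.7 93. ] 70.0
floor ((400.6485900878906, 291.2693176269531), (53.674930572509766, 81.10710144042969), 71.41596984863281)
oblong_tray_floor 0.77 full rect [418.3 292.8] [ 77.9 121.9] 71.0
spacer_mid 0.66 full rect [497.  263.7] [50.2 93.3] 69.8
floor ((401.5582275390625, 292.3029479980469), (56.32173538208008, 81.95368194580078), 71.33863067626953)
oblong_tray_floor 0.59 full rect [418.6 293. ] [ 79.6 122.1] 70.4
spacer_mid 0.75 full rect [496.6 263.8] [49.6 91.9] 69.8
floor ((402.6390380859375, 293.8572082519531), (60.13994216918945, 83.04918670654297), 70.32292175292969)
49.816649264685815
GO [8.380e+01 1.000e-01 1.021e+02] turn -0.1 j6 -0.8 yaw0 2.7909 pos [498.2 262.9 130.1] t 37.75
```

Call:
arm_command(
  steps=[
    [0.4,15,0,0,-0.4],
    [0.4,40,0,0,-0.4],
    [0.4,65,0,10,-0.4],
    [0.4,84.5,0.4,25,-0.4],
    [0.4,84.5,0.4,45,-0.4],
    [0.4,84.5,0.4,65,-0.4],
    [0.4,84.5,0.4,80,-0.4],
    [0.4,84.5,0.4,90,-0.4],
    [0.4,84.5,0.4,97,-0.4],
    [0.4,84.5,0.4,100.5,-0.4],
    [0.4,84.5,0.4,101,-0.4],
    [0.4,84.5,0.4,101,-0.4],
  ],
)

```text
clock: 39.25
eef_pos: [419.2, 292.4, 29.4]
eef_rot: [3.141, 0.0, 2.798]
wrist_force: [0.3, -0.0, -2.2]
finger_gap: 49.6
finger_force: 30.0
```

```bash
python3 - <<'E'
from h import *
s=monitor.read_state(); print(s['finger_gap'],s['wrist_force'])
go(418.8,292.4,28.3,np.radians(160.3))
E
```

```text
49.55749214700573 [ 0.27881343 -0.04729865 -2.15976456]
GO [ 0.3 -0.2  1.1] turn 0.0 j6 -0.69 yaw0 2.7979 pos [419.2 292.4  29.4] t 39.25
```

Release, rise, and back off to where the camera looks straight down on the tray.

Call:
arm_command(
  steps=[
    [0.4,0,0,0.6,0],
    [0.4,0,0,1,0],
    [0.4,0,0,1,0],
    [0.55,0,0,1,0],
    [0.65,0,0,1,0],
    [0.7,0,0,1,0],
    [0.7,0,0,0,0],
    [0.7,0,0,-8,0],
    [0.7,0,0,-35,0],
    [0.7,0,0,-80,0],
    [0.7,-40,0,-120,0],
    [0.7,-84,0,-140,0],
    [0.7,-84,0,-140,0],
    [0.7,-84,0,-140,0],
  ],
)

```text
clock: 41.0
eef_pos: [497.4, 264.0, 168.8]
eef_rot: [-3.141, -0.001, 2.798]
wrist_force: [0.3, 0.4, 0.1]
finger_gap: 65.8
finger_force: 0.0
```

```bash
python3 - <<'E'
from h import *
for i in range(3):
    c=imaging.camera('wrist'); full(c,'spacer_mid',21); full(c,'oblong_tray_floor',6)
cv2.imwrite('pics/w12.png',cv2.resize(c['img'][40:180,220:420,::-1],None,fx=4,fy=4,interpolation=cv2.INTER_CUBIC))
V=c['view'];print(-V[:3,:3].T@V[:3,3])
s=monitor.read_state();print(s['finger_gap'],s['eef_pos'])
E
```

```text
spacer_mid 0.56 full rect [419.9 292.8] [50.7 90.2] 71.0
oblong_tray_floor 0.9 full rect [418.7 293.1] [ 78.6 122.3] 70.2
spacer_mid 0.64 full rect [419.7 291.9] [50.8 91. ] 70.6
oblong_tray_floor 0.65 full rect [417.4 293.1] [ 79.6 121.6] 70.3
spacer_mid 0.65 full rect [418.9 292.8] [49.9 90. ] 70.4
oblong_tray_floor 0.56 full rect [418.  292.6] [ 78.3 121.7] 70.6
[419.7911159  293.05397917 328.56574836]
65.49940533604898 [497.90658856 264.22874404 169.10499329]
```

View pics/w12.png

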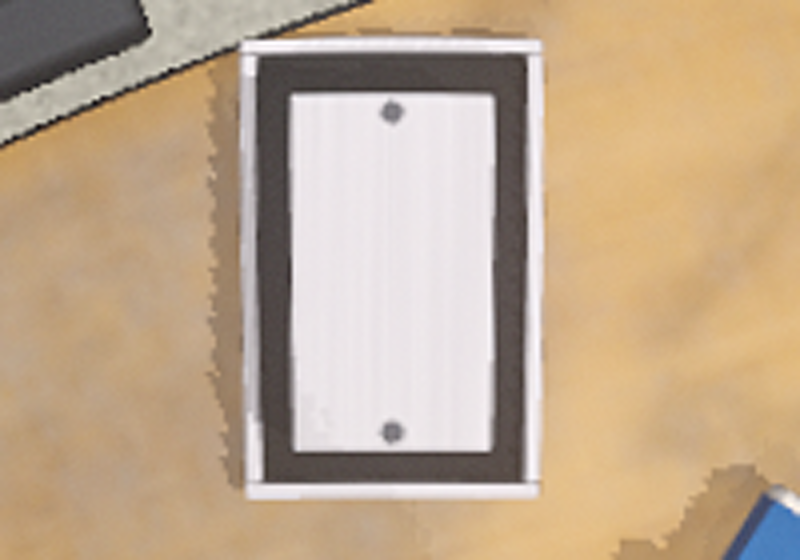

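The picture shows the block at (392,272) inside the tray at (393,269). It is aligned and about 1 mm off centre. All four pieces are home, and the gripper is clear of everything.

```bash
python3 -c "
from h import *
print(job.sign_off())"
```

```text
the job is handed in; nothing more can be done
None
```

The job is handed in: the disc is on the plinth, the pot in the cup, the tin in the square tray and the block flat in the oblong tray and lined up with it, each upright and within about 1 mm of centre in the close-up checks, at about 41 s on the clock.

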